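# Run the tumbling pot on the shaker at half speed

## Robot

A 7-joint arm with a two-finger parallel gripper is mounted at the origin on the work surface. World frame = base frame: x ahead of the robot, y to its left, z up, the work surface at z = 0. Lengths are in m, angles in rad, forces in N, time in s.
With the tool pointing down it reaches from about 0.425 to 0.875 m from the base axis. Payload 4.7 kg.
Tool frame: the origin (TCP) lies on the centre line of the jaws, within the pads' length; the fingertips stand 14 mm ahead of it and the grasp point (between the pads) lies 5 mm behind it (ctrl.tip_extent is the distance from the TCP to the fingertips, in m); z points along the fingers, y is the line along which they close (so a half turn about z gives the same grasp; the last joint's range is limited). The gripper opens to 85 mm and grips with 20 to 120 N. Pads are 22 mm wide; open, the fingers measure 114 mm over their backs; the gripper's body (76 mm by 85 mm) begins 54 mm behind the grasp point. The pads swing forward as they close: fully open they stand 13 mm farther back than shut.
Start: joints at [-1.171, 0.321, -0.07, 1.45, 0.023, 1.371, -0.057], TCP at [0.245, 0.602, 0.245] pointing down, gripper open.
Joint ranges: [-2.86, 2.86], [-0.3, 2.09], [-1.38, 1.24], [0.06, 2.45], [-1.56, 4.7], [0.09, 2.05], [-2.69, 2.69]. Speed limits (rad/s): [2.57, 2.57, 3.14, 3.14, 3.14, 3.14, 3.14].

## Interface

Orientations are given as a 3x3 rotation matrix whose columns are the frame's x, y, z axes.
In Python, from cell import ctrl gives the robot as it stands.
- The arm moves only by the shell command python3 -m creep 'ROWS' [OPENING]. ROWS is JSON, a list of rows, each a list of 4 numbers: the shift along the world's x, y, z in cm, then the turn about the world's z in degrees. In form: [[x, y, z, yaw], ...]. A call has 1 to 20 rows; each row shifts and turns the commanded pose from where the row before left it; what a row does not reach is not made up. A row lasts 1/12 s, in which the tool goes at most 41.7 mm and 7.16 degrees, less where a joint would pass 70% of its speed; a pose out of reach is approached as far as the arm can. A call is refused whole if a number of a shift passes 4.17 or a number of a turn 7.16, either way. A call with a gripper value outside its range is refused whole. OPENING is the closure, from 0 (fully open) to 1 (shut), set as the call begins (- or left out, the last holds). The fingers move at their own pace and stop on an object; the grip force is fixed at half the most. Time passes only in rows, so rows that do not move let the fingers close. It gives the time, the measured TCP pose, the force, the opening and the grip force at its end, in the units of the state.
- ctrl.read_state(): the state, without advancing time (a new reading comes with each control period).
- ctrl.snapshot(name): name is "scene" or "top"; returns a dict with "image" (400x640x3 uint8, red, green, blue), "camera_matrix" (3x3 intrinsics, pixels), "R" (3x3) and "t" (3): a world point X has camera coordinates R X + t. Camera axes: x right, y down, z forward; pixel columns grow to the right and rows downward; lengths in m; the calibration is good to about 2 mm. A picture is of the moment at which its call begins. There is no depth.
- ctrl.sign_off(): hands the job in; it is judged then, once.
Trained networks look in a picture, given as the dict that the camera call returned (one of the last four; its "shot" number tells which), for a name from the list of things; names that differ only in an ending like _2 or _b are one class to them, and where a whole thing is asked for, a point or a joint stands for the part that bears it (a point fixed in the world has none). Each returns a list of dicts, best first, with "confidence" (0 to 1); they miss things now and then, are a little off and sometimes report something else, mostly with a low value. They report only what shows in the picture. A call takes as long as a camera call. They do not tell look-alikes from the thing itself.
- ctrl.search_frame(picture, query): "rect" ([left, top, right, bottom] in pixels, round what is visible of it).
- ctrl.mark_of(picture, query): "xy" ([column, row] in pixels: a listed point, or the origin of a listed thing).
The state is a dict: "time_s": time; "joint_positions": joint angles; "joint_vel": joint speeds; "joint_efforts": joint torques, N m; "position": TCP position; "ee_rot": TCP orientation; "wrist_force": force on the tool from outside, world axes, zero at the start; "wrist_torque": the same for the moment, N m; "grip_width": finger opening in m; "finger_force": force on a finger pad.
Only numpy, scipy, OpenCV 4.12 (cv2) and the standard library are available. Lean on these libraries where they do the work, as an engineer would, in place of code of your own. Each camera call takes 0.05 s, during which the arm holds its last target. There are 200 camera calls.

## Task

Slide the large lidded pot along the shaker's deck, without lifting or tipping it, from the plain ring into the middle of the ring with the cross. Then press the spring-loaded dead-man lever half-way down, until its paddle is level with the top of the post beside it (never right down to its stop), and keep it there: finish while still holding the lever down. Leave everything else where it is.

Things in the scene. Friction and masses are not known exactly. Their poses are not given: they have to be found in the camera images.
- pot: the large lidded steel tumbling pot, about 0.5 to 0.9 kg; 150 mm across, body with lid 61 mm high, a small ear handle on its own +y and -y side reaching 97 mm from its axis; the lid does not come off. A black round knob stands on the middle of the lid, its top 101 mm above the underside. Origin: centre of the underside, z up
- pot_knob (a point): centre of the knob on the pot's lid, on the pot's axis, 87 mm above its underside; the knob is 34 mm across and 28 mm high, with 12 mm of free height between it and the lid
- deck: fixed aluminium slide deck of the shaker, 260 mm (its x) by 460 mm (its y), flat top 45 mm above the table; origin centre of its underside, turned by up to 0.2 rad
- load_mark: plain dark ring (170 mm across, no cross in it) flush on the deck where the pot starts; only a marking. Origin: its centre, on the deck's top
- shaker_mark: dark ring of the same size with a cross inside it, flush on the deck, 220 mm from the plain ring along the deck's long side, on either side; only a marking. Origin: its centre, on the deck's top. The way straight from one ring to the other is free
- control: fixed dead-man control of the shaker: grey base, up to 124 mm high at the hinge brackets, with a spring-loaded lever. Origin: on the table under the middle of the paddle; its own +x points from the paddle to the hinge, which lies 130 mm along +x, 100 mm above the table
- post_top (a point): top of the control's fixed aluminium post, 10 mm square, 106 mm above the table, 48 mm to the control's own +y side of the paddle's middle; the paddle's top is level with it when the lever is half-way down
- paddle_top (a point): middle of the upper face of the lever's black paddle (60 by 60 mm, 12 thick), 130 mm from the hinge; the steel arm joins it on its hinge side. About 144 mm above the table at rest, 106 mm when half-way down (paddle horizontal), about 67 mm when fully down. To be pressed straight down from above, for example with the shut fingertips
- lever (a joint): angle of the dead-man lever: 0 at rest (sloping up 0.3 rad towards the paddle), 0.3 rad half-way down (level), 0.6 fully down. A spring pushes it back up at once when let go: about 3.5 N at the paddle at the start, 7 N half-way, 10.5 N fully down (no detents)
- jar: closed glass jar, 40 mm across, 55 high, standing on the deck's far edge (bystander)
- can: metal can, 60 mm across, 90 high, right of the control (bystander)
- hammer: hammer lying left of the deck (bystander)
- spatula: spatula lying on the table on the robot's side of the deck (bystander)
- bottle: black bottle with a cap, 50 mm across, 150 high, beyond the deck (bystander)
- small_pot: smaller lidded pot, 90 mm across, 91 high, on the table beyond the deck (bystander, not the one to slide)
- plaster_cone: plaster casting, about 76 mm across, 55 high, right of or near the control (bystander)
Mind the look-alikes: they are no part of the job. Leave any yellow look-alike of the pot alone.

How it is judged:
On the way, in this order (a step that is already met when the one before it is completed fails the run):
1. the pot stands in the ring with the cross, at rest, while the lever is still up (horizontal distance between pot and shaker_mark below 0.018 m and angle between pot's own z axis and vertical below 0.08 rad and height (world z) of pot between 0.04 and 0.052 m and linear speed of pot below 0.02 m/s and value of joint lever below 0.08 rad), for 0.2 s.
2. the fingers hold the lever half-way down (value of joint lever between 0.2 and 0.4 rad and contact force between the fingers and control above 2 N), for 0.5 s.
At the end, for the whole second after the job is handed in: The fingers hold the lever steadily between 0.2 and 0.4 rad (half-way is 0.3) with at least 2 N on it, while the pot stands upright on the deck at rest, its centre within 18 mm of the centre of the ring with the cross (all of step 2 and horizontal distance between pot and shaker_mark below 0.018 m and angle between pot's own z axis and vertical below 0.08 rad and height (world z) of pot between 0.04 and 0.052 m and linear speed of pot below 0.01 m/s and velocity of joint lever between -0.05 and 0.05 rad/s); the arm keeps its last pose, push and grip.
It fails at once if the pot is lifted more than 10 mm off the deck or pushed off it (height (world z) of pot above 0.055 m or height (world z) of pot below 0.038 m).
It fails at once if the pot is tipped by more than 0.15 rad (angle between pot's own z axis and vertical above 0.15 rad).
It fails at once if the lever is pushed right down (past 0.54 of 0.6 rad) (value of joint lever above 0.54 rad).
It fails at once if a bystander is moved by more than 30 mm (distance of any of jar, can, hammer, spatula, bottle, small_pot, plaster_cone from where it was at the start of the episode above 0.03 m).
It also fails if it takes over 48 s, if anything falls off the work surface, if the arm or the gripper's body presses on something with over 40 N, if the wrist force passes 120 N, or if a joint passes its speed limit or range.

## Working session

There is one attempt and no reset: what is moved stays moved. The work goes in short steps, Python scripts to look and compute and a shell command to move; the robot and the scene stay as the last step left them, time stands still between calls to the robot, and variables do not carry over. Pictures are saved under pics/ and viewed, at most 10 in all, crops included, and the job is handed in when it is done.

```bash
mkdir -p pics; cat > h.py <<'E'
import numpy as np, cv2
from cell import ctrl
def ray(s,uv,z):
    K,R,t=map(np.array,(s["camera_matrix"],s["R"],s["t"]))
    d=R.T@np.linalg.inv(K)@np.array([uv[0],uv[1],1.]); c=-R.T@t
    return (c+d*(z-c[2])/d[2])[:2]
def proj(s,X):
    K,R,t=map(np.array,(s["camera_matrix"],s["R"],s["t"]))
    p=K@(R@np.array(X)+t); return p[:2]/p[2]
def save(s,n,box=None,k=1):
    im=s["image"][:,:,::-1]
    if box: im=im[box[1]:box[3],box[0]:box[2]]
    cv2.imwrite("pics/"+n,cv2.resize(im,None,fx=k,fy=k,interpolation=cv2.INTER_CUBIC))
E
python3 - <<'E'
from h import *
Z=dict(pot=.045,pot_knob=.132,deck=0,load_mark=.045,shaker_mark=.045,control=0,post_top=.106,paddle_top=.144,jar=.045,can=0,bottle=0,small_pot=0,plaster_cone=0,hammer=0,spatula=0)
for n in ("top","scene"):
    s=ctrl.snapshot(n); save(s,n+"0.png")
    for q,z in Z.items():
        print(n,q,[(np.round(m["xy"]).tolist(),round(m["confidence"],2),ray(s,m["xy"],z).round(3).tolist()) for m in ctrl.mark_of(s,q)[:3]])
st=ctrl.read_state(); print(st["time_s"],st["position"],st["ee_rot"],ctrl.tip_extent)
E
```

```text
top pot [([231.0, 194.0], 0.84, [0.552, 0.245]), ([390.0, 288.0], 0.76, [0.293, -0.208]), ([202.0, 291.0], 0.72, [0.278, 0.32])]
top pot_knob [([393.0, 296.0], 0.97, [0.283, -0.203]), ([192.0, 293.0], 0.58, [0.287, 0.325]), ([225.0, 191.0], 0.56, [0.556, 0.247])]
top deck [([273.0, 181.0], 0.6, [0.594, 0.129]), ([411.0, 209.0], 0.56, [0.519, -0.277]), ([129.0, 216.0], 0.49, [0.487, 0.546])]
top load_mark []
top shaker_mark [([309.0, 182.0], 0.69, [0.59, 0.024])]
top control [([409.0, 206.0], 0.79, [0.526, -0.271])]
top post_top [([403.0, 201.0], 0.92, [0.538, -0.232])]
top paddle_top [([424.0, 201.0], 0.96, [0.536, -0.281])]
top jar [([234.0, 147.0], 0.72, [0.687, 0.239])]
top can [([459.0, 169.0], 0.97, [0.639, -0.42])]
top bottle [([248.0, 124.0], 0.9, [0.763, 0.207]), ([230.0, 194.0], 0.69, [0.555, 0.254])]
top small_pot [([303.0, 115.0], 0.8, [0.792, 0.044])]
top plaster_cone [([446.0, 225.0], 0.61, [0.473, -0.381])]
top hammer [([131.0, 215.0], 0.65, [0.488, 0.54]), ([309.0, 183.0], 0.59, [0.59, 0.022]), ([249.0, 126.0], 0.32, [0.756, 0.202])]
top spatula [([283.0, 239.0], 0.77,
[... 625 characters left out ...]
]
scene jar [([305.0, 285.0], 0.72, [0.709, 0.236])]
scene can [([238.0, 157.0], 0.67, [0.631, -0.395])]
scene bottle [([285.0, 295.0], 0.96, [0.765, 0.21])]
scene small_pot [([251.0, 256.0], 0.89, [0.79, 0.037])]
scene plaster_cone [([307.0, 287.0], 0.62, [0.697, 0.224]), ([272.0, 146.0], 0.56, [0.488, -0.381])]
scene hammer [([427.0, 340.0], 0.89, [0.499, 0.54])]
scene spatula [([354.0, 223.0], 0.97, [0.435, 0.1]), ([350.0, 247.0], 0.71, [0.502, 0.174]), ([236.0, 157.0], 0.19, [0.636, -0.395])]
1.6 [0.24463646 0.60223224 0.24535084] [[-9.26509714e-01  3.76270837e-01  8.94673742e-05]
 [ 3.76270842e-01  9.26509714e-01  5.75779513e-05]
 [-6.12274873e-05  8.70104954e-05 -9.99999994e-01]] 0.014
```

View pics/top0.png

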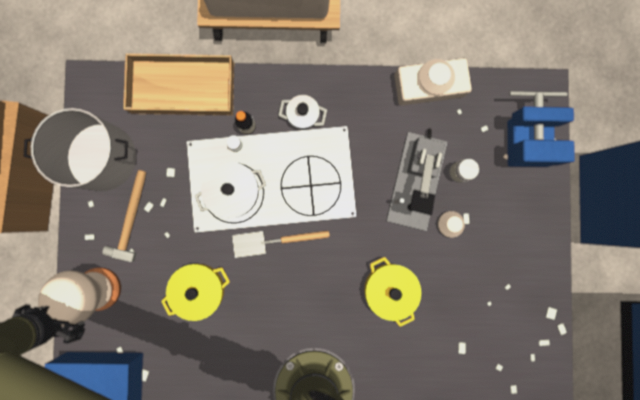

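View pics/scene0.png

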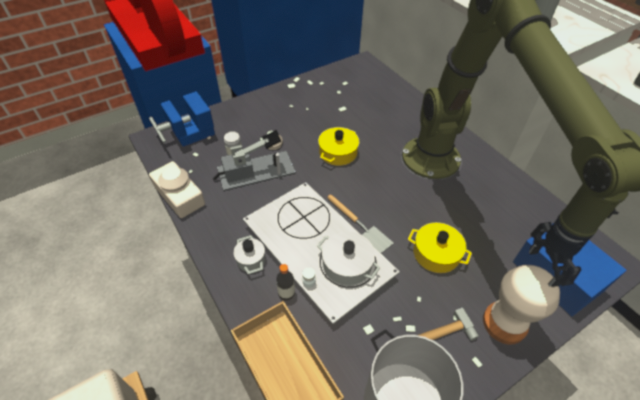

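The top view shows three large pots: steel on the deck (228,189), yellow (193,293) and yellow (393,293). There is also a small steel pot at (303,112) off the deck. The steel one on the deck, in the plain ring, fits. The cross ring is at (311,185) and the paddle at about (423,202).

```bash
cat > m.py <<'E'
from h import *
from scipy.optimize import least_squares
def comp(s,box,thr,amin=15):
    g=cv2.cvtColor(s["image"],cv2.COLOR_RGB2GRAY)[box[1]:box[3],box[0]:box[2]]
    n,l,st,c=cv2.connectedComponentsWithStats((g<thr).astype(np.uint8))
    return [(st[i].tolist(),(c[i]+[box[0],box[1]]).round(1).tolist()) for i in range(1,n) if st[i][4]>=amin]
def tri(ss,uvs):
    f=lambda X:np.concatenate([proj(s,X)-u for s,u in zip(ss,uvs)])
    r=least_squares(f,[.55,0,.1]); return r.x.round(4),r.fun.round(1)
E
python3 - <<'E'
from m import *
a=ctrl.snapshot("top"); b=ctrl.snapshot("scene")
save(a,"pot.png",(180,120,460,250),2.8)
save(b,"scn.png",(210,110,410,310),3)
for s,bx,n in ((a,(215,178,242,200),"knobT"),(b,(335,238,362,262),"knobS"),(a,(275,150,347,222),"ringT"),(b,(268,188,340,244),"ringS"),(a,(408,186,438,218),"padT"),(b,(258,124,284,152),"padS")):
    print(n,[c for t in ((60,) if 'ring' not in n else (120,)) for c in comp(s,bx,t)])
print([ (m["xy"],m["confidence"]) for s in (a,b) for q in ("post_top","paddle_top","pot_knob") for m in ctrl.mark_of(s,q)[:2]])
E
```

```text
knobT [([7, 7, 11, 9, 75], [227.1, 188.8])]
knobS [([11, 12, 6, 3, 15], [348.5, 250.9])]
ringT [([34, 26, 5, 20, 29], [310.6, 185.5]), ([44, 69, 28, 3, 52], [335.7, 220.4])]
ringS [([0, 0, 25, 15, 196], [276.2, 192.5]), ([46, 0, 26, 25, 264], [329.5, 194.9]), ([20, 13, 13, 13, 15], [293.4, 206.3]), ([33, 27, 13, 12, 19], [305.9, 219.1])]
padT [([0, 5, 27, 24, 402], [421.3, 203.0])]
padS [([5, 6, 17, 19, 160], [271.7, 138.8])]
[([402.1, 198.3], 0.88), ([423.0, 200.2], 0.92), ([227.8, 187.5], 0.96), ([191.9, 297.4], 0.72), ([279.2, 151.3], 0.98), ([349.4, 246.8], 0.43), ([266.9, 137.2], 0.93), ([350.9, 247.2], 0.71), ([442.4, 236.8], 0.63)]
```

View pics/pot.png

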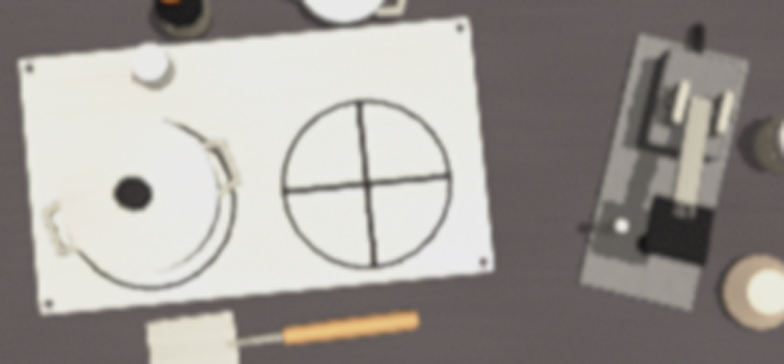

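View pics/scn.png

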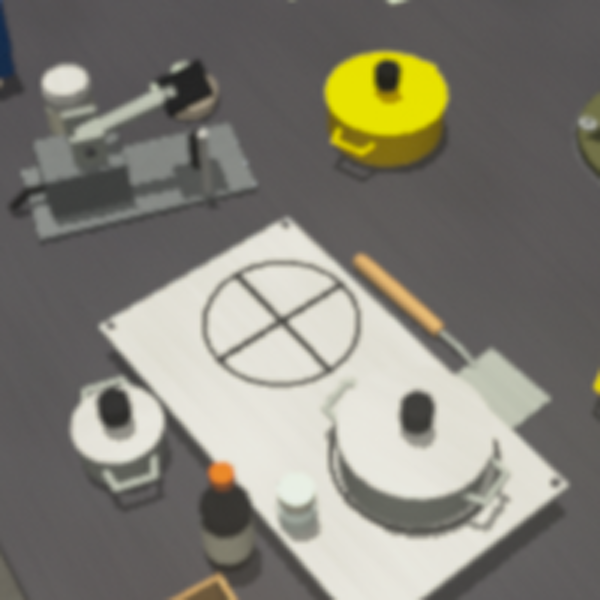

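The crops confirm the steel pot with its black knob, at top (227.5,188.9) and scene (349,247.3). The cross is at top (311.1,185.7) and scene (304,217). The paddle is at top (423,202), and the post at top (402,200.7).

```bash
python3 - <<'E'
from m import *
a=ctrl.snapshot("top"); b=ctrl.snapshot("scene")
print("cross",tri((a,b),((311.1,185.7),(304,217))),ray(a,(311.1,185.7),.045),ray(b,(304,217),.045))
print("knob",tri((a,b),((227.5,188.9),(349,247.3))),ray(a,(227.5,188.9),.138),ray(b,(349,247.3),.135))
print("paddle",tri((a,b),((423.2,202.1),(271,138.5))),ray(a,(423.2,202.1),.144))
print("post",tri((a,b),((402.1,200.7),(277.7,153.3))),ray(a,(402.1,200.7),.106))
c=[ray(a,(180+u/2.8,120+v/2.8),.045) for u,v in((29,68),(460,28),(483,262),(48,303))]
print("deck c",np.mean(c,0),"long",np.degrees(np.arctan2(*((c[1]-c[0]+c[2]-c[3])[::-1]))))
E=[ray(a,(180+u/2.8,120+v/2.8),.09) for u,v in((60,228),(222,166))]; print("ears",E,np.mean(E,0))
d=[ray(a,(180+u/2.8,120+v/2.8),0.03) for u,v in((640,36),(582,283))]; print("ctrl dir",d)
E
```

```text
cross (array([0.5798, 0.0165, 0.0383]), array([ 0.1, -0.1,  0.2,  0. ])) [0.57892986 0.01685298] [0.5829068  0.02064837]
knob (array([0.5614, 0.2397, 0.1283]), array([ 0.2, -0.2,  0.3,  0. ])) [0.56023691 0.23854184] [0.56498002 0.24267511]
paddle (array([ 0.5339, -0.2814,  0.134 ]), array([ 0.2, -0.2,  0.4,  0. ])) [ 0.53280064 -0.27856693]
post (array([ 0.5377, -0.2307,  0.1052]), array([ 0.1, -0.1,  0.2,  0. ])) [ 0.53738684 -0.23029689]
deck c [0.59679928 0.13028553] long -83.7474865556918
ears [array([0.527897  , 0.31671188]), array([0.5911008 , 0.15983939])] [0.5594989  0.23827563]
ctrl dir [array([ 0.73767996, -0.26322111]), array([ 0.48178221, -0.20474681])]
```

```bash
python3 -m creep '[[2,-2.2,0,0],[2,-2.2,0,0],[2,-2.2,0,0],[2,-2.2,0,0],[2,-2.2,0,0],[2,-2.2,0,0],[2,-2.2,0,0],[2,-2.2,0,0],[2,-2.2,0,0],[2,-2.2,0,0],[2,-2.2,0,0],[2,-2.2,0,0],[2,-2.2,0,0],[2,-2.2,0,0],[2,-2.2,0,0],[1.7,-3.2,0,0],[0,0,0,0],[0,0,0,0]]' 0
```

```text
time_s: 3.6
position: [0.5632, 0.2369, 0.2454]
ee_rot: [[-0.924, 0.382, 0.001], [0.382, 0.924, -0.001], [-0.001, -0.001, -1.0]]
wrist_force: [-0.2, -0.1, -0.6]
grip_width: 0.0854
finger_force: 0.0
```

```bash
python3 -m creep '[[-0.1,0.3,-2,0],[0,0,-2,0],[0,0,-2,0],[0,0,-2,0],[0,0,-1.5,0],[0,0,-1.5,0],[0,0,-1,0],[0,0,0,0],[0,0,0,0]]' 0; python3 - <<'E'
from m import *
b=ctrl.snapshot("scene"); save(b,"g1.png",(290,180,410,290),4)
E
```

```text
time_s: 4.35
position: [0.5601, 0.244, 0.1252]
ee_rot: [[-0.927, 0.375, -0.001], [0.375, 0.927, 0.0], [0.001, -0.0, -1.0]]
wrist_force: [0.1, 1.5, 0.6]
grip_width: 0.0853
finger_force: 0.0
```

View pics/g1.png

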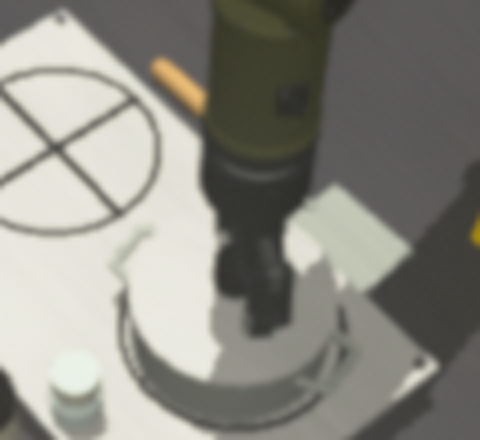

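The gripper straddles the knob over the lid (about (250,270) in the crop), and the pot hasn't moved. Now closing.

```bash
python3 -m creep '[[0.1,-0.2,0,0],[0,0,0,0],[0,0,0,0],[0,0,0,0],[0,0,0,0],[0,0,0,0],[0,0,0,0],[0,0,0,0],[0,0,0,0],[0,0,0,0]]' 1
```

```text
time_s: 5.23
position: [0.5618, 0.2406, 0.1261]
ee_rot: [[-0.926, 0.377, 0.0], [0.377, 0.926, -0.0], [-0.0, -0.0, -1.0]]
wrist_force: [-2.2, -2.9, 5.4]
grip_width: 0.0327
finger_force: 60.4
```

```bash
python3 -m creep '[[0.1,-0.5,0,0],[0.1,-1,0,0],[0.1,-1.3,0,0],[0.1,-1.3,0,0],[0.1,-1.3,0,0],[0.1,-1.3,0,0],[0.1,-1.3,0,0],[0.1,-1.3,0,0],[0.1,-1.3,0,0],[0.1,-1.3,0,0],[0.1,-1.3,0,0],[0.1,-1.3,0,0],[0.1,-1.3,0,0],[0.1,-1.3,0,0],[0.1,-1.3,0,0],[0.1,-1.3,0,0],[0.1,-1.3,0,0],[0.1,-1.0,0,0],[0,-0.3,0,0],[0,0,0,0]]'; python3 - <<'E'
from m import *
a=ctrl.snapshot("top"); b=ctrl.snapshot("scene"); save(b,"g2.png",(230,150,390,290),4)
print(ctrl.read_state()["position"])
E
```

```text
time_s: 6.9
position: [0.5808, 0.0202, 0.1262]
ee_rot: [[-0.927, 0.376, 0.003], [0.376, 0.927, 0.003], [-0.001, 0.004, -1.0]]
wrist_force: [1.4, 4.0, 3.3]
grip_width: 0.0326
finger_force: 60.6
[0.58072908 0.02022748 0.12617439]
```

View pics/g2.png

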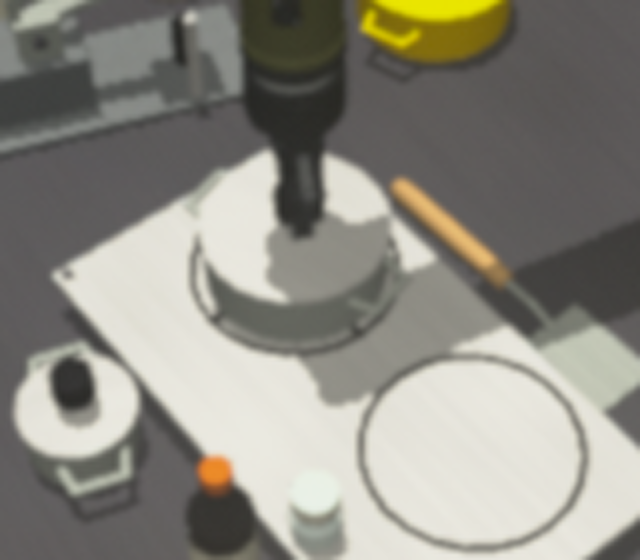

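The pot sits inside the cross ring (about (295,265) in the crop), well centred. Releasing and rising straight up.

```bash
python3 -m creep '[[0,-0.1,0,0],[0,0,0,0],[0,0,0,0]]' && python3 -m creep '[[0,0,0,0],[0,0,0,0],[0,0,0,0],[0,0,0,0],[0,0,0,0],[0,0,0,0],[0,0,1,0],[0,0,2,0],[0,0,3,0],[0,0,3,0],[0,0,3,0],[0,-1.5,1,0],[0,-4,0,0],[0,-4,0,0],[0,-4,0,0],[0,-4,0,0],[0,-4,0,0],[0,0,0,0]]' 0; python3 - <<'E'
from m import *
a=ctrl.snapshot("top"); b=ctrl.snapshot("scene")
v=np.hstack([cv2.resize(s["image"][y:y+100,x:x+100],None,fx=4,fy=4,interpolation=cv2.INTER_CUBIC) for s,x,y in((a,260,135),(b,255,160))])
cv2.imwrite("pics/p3.png",v[:,:,::-1])
print(comp(a,(295,170,328,200),60),comp(b,(290,190,320,220),60))
E
```

```text
time_s: 7.25
position: [0.5807, 0.0201, 0.1262]
ee_rot: [[-0.927, 0.374, 0.003], [0.374, 0.927, 0.003], [-0.001, 0.004, -1.0]]
wrist_force: [2.1, 6.6, 5.2]
grip_width: 0.0324
finger_force: 60.7
time_s: 8.75
position: [0.5769, -0.2093, 0.2566]
ee_rot: [[-0.921, 0.389, 0.0], [0.389, 0.921, -0.007], [-0.003, -0.006, -1.0]]
wrist_force: [-1.5, -1.4, 0.1]
grip_width: 0.0855
finger_force: 0.0
[([11, 9, 9, 9, 55], [309.8, 182.6])] [([10, 5, 8, 11, 70], [303.3, 200.2])]
```

View pics/p3.png

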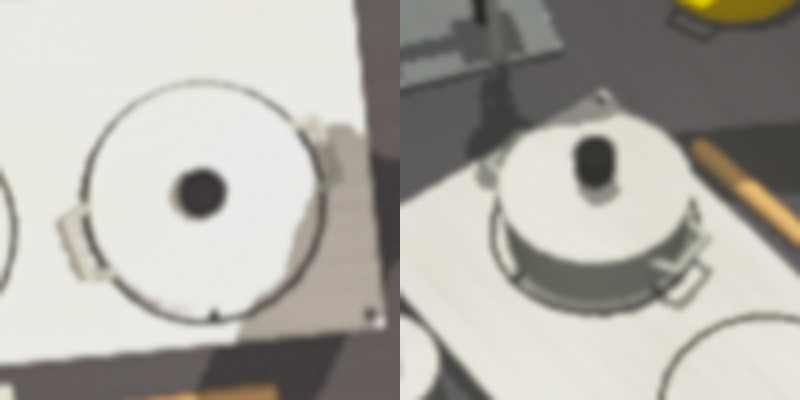

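```bash
python3 - <<'E'
from m import *
a=ctrl.snapshot("top"); b=ctrl.snapshot("scene")
for s,u in((a,(310.1,183)),(b,(303.8,200.8))): print(ray(s,u,.135))
print(tri((a,b),((310.1,183),(303.8,200.8))))
st=ctrl.read_state();print(st["position"])
print([(m["xy"],m["confidence"],ray(s,m["xy"],z)) for s in (a,b) for q,z in (("post_top",.106),("paddle_top",.144)) for m in ctrl.mark_of(s,q)[:1]])
E
```

```text
[0.57945852 0.02050358]
[0.5851734  0.02628872]
(array([0.5807, 0.0201, 0.1258]), array([ 0.1, -0.2,  0.3,  0. ]))
[ 0.57993042 -0.19659746  0.25568981]
[([402.2, 198.4], 0.77, array([ 0.54364535, -0.23053955])), ([279.2, 155.4], 0.62, array([ 0.53921847, -0.21825515])), ([267.5, 139.2], 0.67, array([ 0.55168816, -0.27535522]))]
```

```bash
python3 -m creep '[[-1.7,-2.7,0,0],[-1.7,-2.7,0,0],[-1.8,-2.8,0,0],[0,0,0,0],[0,0,-2,0],[0,0,-2,0],[0,0,-2,0],[0,0,-1,0],[0,0,0,0],[0,0,0,0],[0,0,0,0],[0,0,0,0],[0,0,0,0]]' 1; python3 - <<'E'
from m import *
a=ctrl.snapshot("top"); b=ctrl.snapshot("scene"); save(b,"l1.png",(220,90,330,200),5)
print(ctrl.read_state()["position"])
E
```

```text
time_s: 10.23
position: [0.5283, -0.2801, 0.1866]
ee_rot: [[-0.927, 0.376, 0.002], [0.376, 0.927, -0.001], [-0.002, 0.0, -1.0]]
wrist_force: [0.1, -0.0, 0.3]
grip_width: 0.0
finger_force: 0.0
[ 0.52800217 -0.27995732  0.18613398]
```

View pics/l1.png

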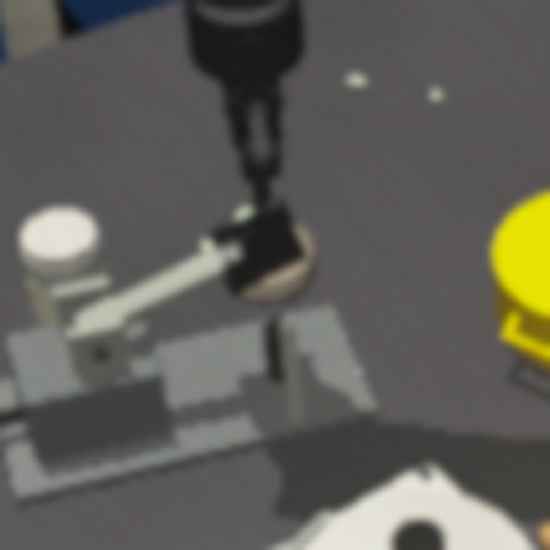

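The shut fingertips hang above the paddle (tip about (262,195), paddle (262,250)). Pressing slowly.

```bash
python3 -m creep '[[0,0.1,-0.7,0],[0,0,-0.7,0],[0,0,-0.7,0],[0,0,-0.7,0],[0,0,-0.6,0],[0,0,-0.5,0],[0,0,-0.5,0],[0,0,-0.5,0],[0,0,-0.5,0],[0,0,0,0]]' && python3 -m creep '[[0,0,-0.4,0],[0,0,-0.4,0],[0,0,-0.4,0],[0,0,0,0],[0,0,0,0],[0,0,0,0]]'
```

```text
time_s: 11.17
position: [0.5272, -0.2789, 0.1304]
ee_rot: [[-0.926, 0.376, -0.001], [0.376, 0.926, -0.0], [0.001, -0.0, -1.0]]
wrist_force: [-2.3, 0.1, 4.3]
grip_width: -0.0003
finger_force: 2.1
time_s: 11.67
position: [0.5271, -0.2789, 0.1196]
ee_rot: [[-0.926, 0.377, -0.001], [0.377, 0.926, 0.0], [0.001, -0.0, -1.0]]
wrist_force: [-4.1, 1.4, 5.5]
grip_width: 0.0004
finger_force: 2.8
```

```bash
python3 -m creep '[[0,0,0,0],[0,0,0,0],[0,0,0,0],[0,0,0,0],[0,0,0,0],[0,0,0,0],[0,0,0,0],[0,0,0,0],[0,0,0,0],[0,0,0,0]]'; python3 - <<'E'
from m import *
b=ctrl.snapshot("scene"); save(b,"l2.png",(210,90,370,250),4)
E
```

```text
time_s: 12.5
position: [0.5271, -0.2789, 0.1197]
ee_rot: [[-0.926, 0.377, -0.001], [0.377, 0.926, 0.0], [0.001, 0.0, -1.0]]
wrist_force: [-4.2, 0.7, 5.5]
grip_width: -0.0001
finger_force: 2.8
```

View pics/l2.png

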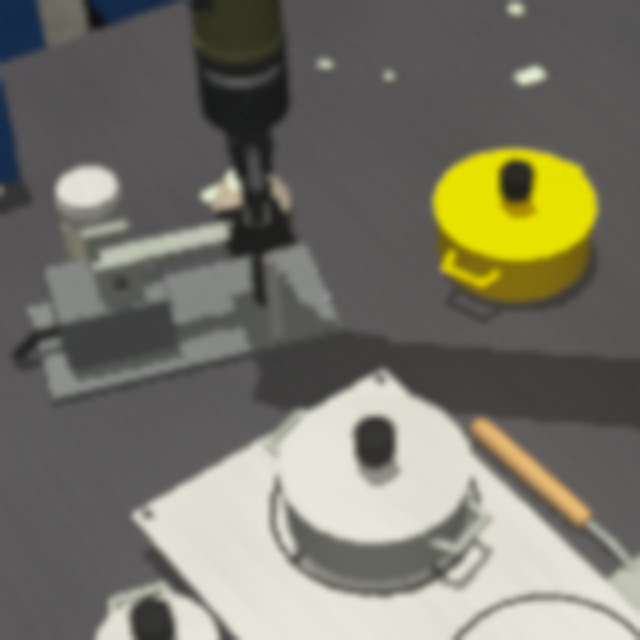

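The fingers hold the paddle level with the post top (about (265,235)), steady, and the pot stands in the cross ring (375,500). Handing in.

```bash
python3 -c "
from cell import ctrl; print(ctrl.sign_off())"
```

```text
the job is handed in; nothing more can be done
None
```

I handed the job in with the pot measured about 3 mm from the centre of the cross ring and the shut fingertips steadily holding the lever about half-way down at about 5.5 N; the hand-in gave no verdict.

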